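# Coast check of a rotary LED-panel tester

## Robot

A 6-joint arm with a two-finger parallel gripper is mounted at the origin on the work surface. World frame = base frame: x ahead of the robot, y to its left, z up, the work surface at z = 0. Lengths are in m, angles in rad, forces in N, time in s.
With the tool pointing down it reaches from about 0.4 to 0.825 m from the base axis. Payload 7 kg.
Tool frame: the origin (TCP) lies between the finger pads, 19 mm behind the fingertips; this is the grasp point; z points along the fingers, y is the line along which they close (so a half turn about z gives the same grasp; the last joint's range is limited). The gripper opens to 88 mm and grips with 3 to 60 N. Pads are 19 mm wide; open, the fingers measure 130 mm over their backs; the gripper's body (78 mm by 193 mm) begins 47 mm behind the grasp point.
Start: joints at [-1.055, 0.359, 0.012, 0, -1.224, -0.288], TCP at [0.152, -0.658, 0.245] pointing down, gripper open.
Joint ranges: [-3.07, 3.07], [-1.43, 2.12], [-1.02, 1.25], [-3.03, 1.67], [-3.05, -0], [-3.03, 3.03]. Speed limits (rad/s): [2.39, 2.39, 3.01, 3.14, 3.14, 3.14].

## Interface

Orientations are given as [roll, pitch, yaw] about the fixed x, y, z axes, in that order (R = Rz(yaw) Ry(pitch) Rx(roll)).
In Python, from station import * gives the robot as it stands.
- The arm moves only by the tool servo_tool, never from a script. Its argument "moves" is a list of rows, each an object of numbers: "jaw": the opening, from 0 (shut) to 1 (fully open); "dx", "dy", "dz": the shift along the world's x, y, z in m; "roll": the turn about the world's z in degrees. A call has exactly 10 rows; each row shifts and turns the commanded pose from where the row before left it; what a row does not reach is not made up. A row lasts 1/8 s, in which the tool goes at most 62.5 mm and 10.7 degrees, less where a joint would pass 70% of its speed; a pose out of reach is approached as far as the arm can. A call with a gripper value outside its range is refused whole. The fingers move at their own pace and stop on an object; "newtons" is the grip in N (left out, the last holds). Time passes only in rows, so rows that do not move let the fingers close, or fill a call up. It gives the time, the measured TCP pose, the force, the opening and the grip force at its end, in the units of the state.
- get_state(): the state, without advancing time (a new reading comes with each control period).
- grab_frame(name): name is "scene" or "top" or "wrist"; returns (picture, depth): 400x640x3 uint8, red, green, blue; 400x640 float32, m along the optical axis (not along the pixel's ray), 0 where there is no reading.
- calibration(name): a dict with "intrinsics" (3x3 intrinsics, pixels), "R" (3x3) and "t" (3): a world point X has camera coordinates R X + t. Camera axes: x right, y down, z forward; pixel columns grow to the right and rows downward; lengths in m; the calibration is good to about 2 mm. A picture is of the moment at which its call begins: read the wrist's pose just before it. calibration takes no time and is no camera call; for the wrist camera it gives the pose at the moment of the call.
- job_done(): hands the job in; it is judged then, once.
The state is a dict: "t": time; "q": joint angles; "qd": joint speeds; "joint_efforts": joint torques, N m; "eef_pos": TCP position; "ee_rot": TCP orientation; "force": force on the tool from outside, world axes, zero at the start; "moment": the same for the moment, N m; "width": finger opening in m; "gripper_force": force on a finger pad.
Only numpy, scipy, OpenCV 4.12 (cv2) and the standard library are available. Lean on these libraries where they do the work, as an engineer would, in place of code of your own. Each camera call takes 0.05 s, during which the arm holds its last target. There are 200 camera calls.

## Task

Check that the LED-panel tester's turntable runs freely: take its red crank grip, swing it counter-clockwise (seen from above) off its start, open the fingers and let it coast for at least 4 seconds in one go, still faster than one turn in 30 seconds, while the open gripper travels along with the grip between its fingers, ready to catch it, within 25 mm of its middle and not touching it. Then close on the grip again while the turntable is still moving, bring it to rest by hand, park the grip at the yellow mark, let go so that it stays there at rest, and move clear. Never let the turntable run into its far end stop, and leave the loose things on the bench where they are.

Things in the scene. Friction and masses are not known exactly. Their poses are not given: they have to be found in the camera images.
- fixture_base: Fixed round black plinth of the tester, 344 mm across, 26 mm high; its place and yaw differ each time. Origin: on the bench, on the turntable's vertical axis (its z axis). Its x axis is the direction in which the red grip lies when turntable is 0. Two black rubber end-stop blocks stand on its rim, 0.14 rad beyond either end of the travel.
- turntable (a joint): Angle of the turntable (rad), counter-clockwise from above, travel 0 to 5.4 between hard stops, starts at 0.1 to 0.45, reads 4.8 with the grip at the yellow mark. Free bearing, no spring: inertia nominally 0.078 kg m2 (up to 40 percent off), drag 0.010 N m s/rad, dry friction 0.0015 N m, so it coasts for many seconds; even a nudge on letting go makes it drift.
- disc (a point): Centre of the top of the turntable: a steel disc 300 mm across, its top 48 mm above the bench, turning with turntable. It carries a black panel nest with white boards and green LEDs under a clear cover (highest point 80 mm above the bench). Its x axis points to the red grip.
- crank_grip (a point): Middle of the red crank grip, where the TCP should be to grasp it from above: an upright round sleeve 32 mm in diameter, 76 to 152 mm above the bench, this point at 120 mm. It stands on the disc 110 mm from the axis and spins freely on its own pin, so the gripper may keep one yaw all the way round. Nothing else near its circle is higher than 82 mm.
- park_mark (a point): Yellow mark on the rim of the plinth, 14 mm wide, 26 mm above the bench, 165 mm from the axis, 4.8 rad counter-clockwise from the plinth's x axis. The grip is parked when it lies on the line from the axis to the mark.
- pen_cup: Loose cream cup full of pens, 86 mm across, 145 mm high with the pens, right of the tester; origin at the centre of its foot. Leave alone.
- marker: Loose black marker pen lying flat, 130 x 14 x 14 mm, right of the tester; origin at the middle of its underside, x along its length. Leave alone.
- multimeter: Loose yellow multimeter lying flat, 150 x 75 x 45 mm, left of the tester; origin at the middle of its underside, x along its length. Leave alone.
- flux_bottle: Loose closed bottle, 48 mm across, 100 mm high, left of the tester; origin at the centre of its foot. Leave alone.

How it is judged:
On the way, in this order (a step that is already met when the one before it is completed fails the run):
1. the turntable is set turning counter-clockwise by the gripper (velocity of joint turntable above 0.3 rad/s and contact force between the fingers and fixture_base above 0.5 N), for 0.1 s.
2. for 4 s in one go the turntable coasts untouched at more than 0.2 rad/s while the TCP stays within 25 mm of the grip's middle, sideways and in height (velocity of joint turntable above 0.2 rad/s and horizontal distance between the grasp point and crank_grip below 0.025 m and z of the grasp point in the frame of crank_grip between -0.025 and 0.025 m and contact force between each of the fingers, the arm and fixture_base below 0.2 N), for 4 s.
3. the gripper closes on the grip while the turntable still moves (contact force between the fingers and fixture_base above 0.5 N and velocity of joint turntable above 0.1 rad/s and horizontal distance between the grasp point and crank_grip below 0.03 m).
4. the gripper brings the grip to rest by hand (contact force between the fingers and fixture_base above 1 N and velocity of joint turntable between -0.1 and 0.1 rad/s and horizontal distance between the grasp point and crank_grip below 0.03 m), for 0.2 s.
At the end, for the whole second after the job is handed in: The turntable rests, let go, with the grip at the yellow mark (joint 4.8 within 0.2 rad, slower than 0.03 rad/s), and the gripper is more than 60 mm from the grip (value of joint turntable between 4.6 and 5 rad and velocity of joint turntable between -0.03 and 0.03 rad/s and distance between the grasp point and crank_grip above 0.06 m); the robot touches nothing.
It fails at once if the turntable runs into its far end stop (beyond 5.36 rad) (value of joint turntable above 5.36 rad).
It fails at once if a thing on the bench is shifted by more than 30 mm (distance of any of pen_cup, marker, multimeter, flux_bottle from where it was at the start of the episode above 0.03 m).
It also fails if it takes over 64 s, if anything falls off the work surface, if the arm or the gripper's body presses on something with over 40 N, if the wrist force passes 120 N, or if a joint passes its speed limit or range.

## Working session

There is one attempt and no reset: what is moved stays moved. The work goes in short steps, Python scripts to look and compute and a tool call to move; the robot and the scene stay as the last step left them, time stands still between calls to the robot, and variables do not carry over. Pictures are saved under pics/ and viewed, at most 10 in all, crops included, and the job is handed in when it is done.

Besides the shell and the picture viewer there is one more tool, called after "Emit:" by a JSON object that holds its "name" and its "arguments". servo_tool: Moves the arm, as the interface text tells. Its arguments: {"type":"object","properties":{"moves":{"type":"array","items":{"type":"object","properties":{"jaw":{"type":"number"},"dx":{"type":"number"},"dy":{"type":"number"},"dz":{"type":"number"},"roll":{"type":"number"}}}},"newtons":{"type":"number"}},"required":["moves"]}

```bash
mkdir -p pics; ls; python3 - <<'E'
from station import *
import cv2,numpy as np
s=get_state();print(s['t'],s['eef_pos'],s['ee_rot'],s['width'])
for n in('top','scene'):
    p,d=grab_frame(n);np.savez(f'{n}.npz',p=p,d=d,**{k:np.array(v) for k,v in calibration(n).items()})
    cv2.imwrite(f'pics/{n}0.png',p[:,:,::-1])
    print(n,calibration(n))
E
```

```text
pics
0.0 [ 0.1523197  -0.65710825  0.24442686] [ 3.13992164e+00 -1.44211319e-04 -2.91392473e+00] 0.0877938788303804
top {'intrinsics': array([[393.00036806,   0.        , 314.95383604],
       [  0.        , 393.00036806, 202.18374745],
       [  0.        ,   0.        ,   1.        ]]), 'R': array([[ 0.02365302, -0.99971858, -0.00181615],
       [-0.97931119, -0.02280491, -0.20107094],
       [ 0.20097294,  0.00653451, -0.979575  ]]), 't': array([-0.01648569,  0.55327421,  1.00030819])}
scene {'intrinsics': array([[406.10259438,   0.        , 321.91967365],
       [  0.        , 406.10259438, 202.29068213],
       [  0.        ,   0.        ,   1.        ]]), 'R': array([[ 0.23097661,  0.97278846,  0.0182325 ],
       [ 0.72309241, -0.159091  , -0.67218109],
       [-0.65098938,  0.16844189, -0.74016225]]), 't': array([-0.10227987, -0.31022849,  1.59878953])}
```

View pics/top0.png

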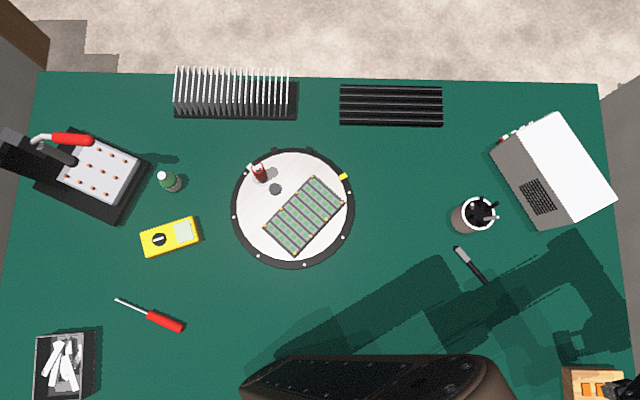

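View pics/scene0.png

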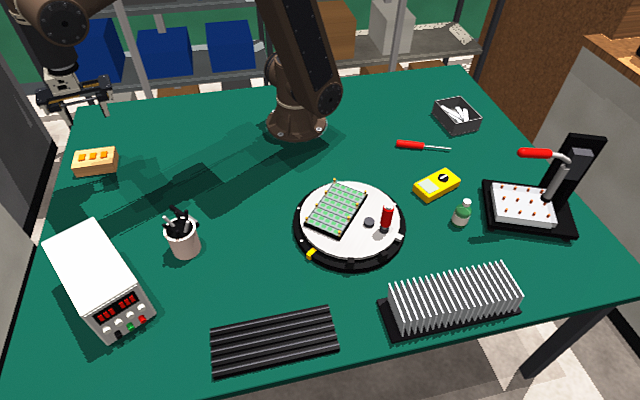

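The top view shows the tester at about (293,208), the red grip at (260,172) and the yellow mark at (343,177). The scene view shows the grip at (387,218) and the mark at (311,254). Next I measure all three.

```bash
cat > h.py <<'E'
import numpy as np,cv2
def ray(c,uv,z):
    K,R,t=c['intrinsics'],c['R'],c['t']
    o=-R.T@t; d=R.T@np.linalg.inv(K)@np.array([uv[0],uv[1],1.]); return o+d*(z-o[2])/d[2]
def pts(c,d,m):
    K,R,t=c['intrinsics'],c['R'],c['t']
    v,u=np.nonzero(m&(d>0)); D=d[v,u]
    X=np.stack([(u-K[0,2])/K[0,0]*D,(v-K[1,2])/K[1,1]*D,D],1)
    return (X-t)@R
def fitc(P,r=None):
    from scipy.optimize import least_squares
    f=lambda p:np.hypot(P[:,0]-p[0],P[:,1]-p[1])-(p[2] if r is None else r)
    return least_squares(f,[*P[:,:2].mean(0),r or .1],loss='soft_l1',f_scale=.002).x
def hsv(p): return cv2.cvtColor(p,cv2.COLOR_RGB2HSV)
def red(p):
    h=hsv(p);return ((h[...,0]<8)|(h[...,0]>172))&(h[...,1]>150)&(h[...,2]>60)
def yel(p):
    h=hsv(p);return (h[...,0]>22)&(h[...,0]<34)&(h[...,1]>170)&(h[...,2]>120)
E
python3 - <<'E'
from h import *
C0=None
for n in('top','scene'):
    c=dict(np.load(n+'.npz'));p,d=c['p'],c['d']
    X=pts(c,d,np.ones(d.shape,bool)).reshape(-1,3) if (d>0).all() else None
    K,R,t=c['intrinsics'],c['R'],c['t']
    v,u=np.mgrid[:400,:640]
    W=(np.stack([(u-K[0,2])/K[0,0]*d,(v-K[1,2])/K[1,1]*d,d],-1)-t)@R
    near=(np.hypot(W[...,0]-.53,W[...,1]-.05)<.28)&(d>0)
    h=hsv(p)
    dm=((near&(W[...,2]>.035)&(W[...,2]<.06)&(h[...,1]<60)&(h[...,2]>120))*255).astype(np.uint8)
    cn=max(cv2.findContours(dm,0,1)[0],key=cv2.contourArea)
    hull=cv2.convexHull(cn)[:,0]
    cnv=np.zeros_like(dm);cv2.drawContours(cnv,[hull],-1,255,1)
    E=np.array([ray(c,(x,y),.048) for y,x in np.argwhere(cnv)])
    f=fitc(E);print(n,'disc',f, fitc(E,.15))
    # plinth edge: non-green
    ym=near&yel(p)&(W[...,2]<.06)
    yy,xx=np.nonzero(ym);m=ray(c,(xx.mean(),yy.mean()),.026);print('mark',xx.mean(),yy.mean(),len(xx),m)
    rm=near&red(p)&(W[...,2]>.07)
    yy,xx=np.nonzero(rm);P=W[rm];print('red',xx.mean(),yy.mean(),len(xx),P.min(0),P.max(0))
    top=P[P[:,2]>.146]; print('top',len(top),top.mean(0) if len(top) else'')
    print('axis pts circle fit',fitc(P[(P[:,2]<.145)],.016)[:2])
    cen=f[:2]
    am=np.arctan2(*(m[:2]-cen)[::-1]);print('mark ang',am,'r',np.hypot(*(m[:2]-cen)),'x axis',(am-4.8)%6.2832)
    for nm,lo,hi,msk in(('stops',.03,.07,(h[...,2]<60)&(W[...,2]<.07)),):
        pass
E
```

```text
top disc [0.5471571  0.06213447 0.14924198] [0.54738651 0.06230266 0.15      ]
mark 289.0 196.32 25 [0.57463362 0.06911351 0.026     ]
red 258.2758620689655 172.51724137931035 29 [0.60354854 0.12822106 0.10517931] [0.62007108 0.1508422  0.15422267]
top 15 [0.6080108  0.1389925  0.15002565]
axis pts circle fit [0.62001324 0.14418205]
mark ang 0.24873990466678897 r 0.028349002556906613 x axis 1.7319399046667892
scene disc [0.5451914  0.05938813 0.14941035] [0.54520675 0.05962067 0.15      ]
mark 356.0740740740741 225.33333333333334 81 [0.56597935 0.07608289 0.026     ]
red 386.23497267759564 217.38251366120218 183 [0.61604193 0.12541772 0.07882409] [0.63417774 0.1531315  0.15329593]
top 27 [0.6277106  0.13722311 0.15013061]
axis pts circle fit [0.61632078 0.14163439]
mark ang 0.676627031823891 r 0.026661843931647673 x axis 2.159827031823891
```

```bash
python3 - <<'E'
from h import *
cen=np.array([.5462,.0608])
for n in('top','scene'):
    c=dict(np.load(n+'.npz'));p,d=c['p'],c['d']
    ys,xs=np.nonzero(yel(p))
    for z in(.026,):
        Q=np.array([ray(c,(x,y),z) for x,y in zip(xs,ys)])[:,:2]-cen
        r=np.hypot(*Q.T);k=(r>.14)&(r<.19)
        m=Q[k].mean(0);am=np.arctan2(m[1],m[0]);print(n,k.sum(),xs[k].mean(),ys[k].mean(),m+cen,np.hypot(*m),'mark ang',am,'xaxis',(am-4.8)%(2*np.pi))
E
```

```text
top 16 341.8125 176.4375 [ 0.63513733 -0.07684525] 0.1638781927051644 mark ang -0.9971433878757825 xaxis 0.4860419193038039
scene 51 311.45098039215685 248.13725490196077 [ 0.61708488 -0.0722916 ] 0.1507913822052953 mark ang -1.0814083816915951 xaxis 0.40177692548799104
```

Emit:
{"name": "servo_tool", "arguments": {"moves": [{"dx": 0.026, "dy": 0.0445, "jaw": 1}, {"dx": 0.026, "dy": 0.0445, "jaw": 1}, {"dx": 0.026, "dy": 0.0445, "jaw": 1}, {"dx": 0.026, "dy": 0.0445, "jaw": 1}, {"dx": 0.026, "dy": 0.0445, "jaw": 1}, {"dx": 0.026, "dy": 0.0445, "jaw": 1}, {"dx": 0.026, "dy": 0.0445, "jaw": 1}, {"dx": 0.026, "dy": 0.0445, "jaw": 1}, {"dx": 0.026, "dy": 0.0445, "jaw": 1}, {"dx": 0.026, "dy": 0.0445, "jaw": 1}], "newtons": 15}}

```text
$.moves[0]: bad value
```

Emit:
{"name": "servo_tool", "arguments": {"moves": [{"dx": 0.026, "dy": 0.0445, "dz": 0, "roll": 0, "jaw": 1.0}, {"dx": 0.026, "dy": 0.0445, "dz": 0, "roll": 0, "jaw": 1.0}, {"dx": 0.026, "dy": 0.0445, "dz": 0, "roll": 0, "jaw": 1.0}, {"dx": 0.026, "dy": 0.0445, "dz": 0, "roll": 0, "jaw": 1.0}, {"dx": 0.026, "dy": 0.0445, "dz": 0, "roll": 0, "jaw": 1.0}, {"dx": 0.026, "dy": 0.0445, "dz": 0, "roll": 0, "jaw": 1.0}, {"dx": 0.026, "dy": 0.0445, "dz": 0, "roll": 0, "jaw": 1.0}, {"dx": 0.026, "dy": 0.0445, "dz": 0, "roll": 0, "jaw": 1.0}, {"dx": 0.026, "dy": 0.0445, "dz": 0, "roll": 0, "jaw": 1.0}, {"dx": 0.026, "dy": 0.0445, "dz": 0, "roll": 0, "jaw": 1.0}], "newtons": 15}}

```text
t: 1.35
eef_pos: [0.4128, -0.2109, 0.2453]
ee_rot: [3.141, 0.0, -2.914]
force: [-0.3, -0.6, -0.1]
width: 0.0877
gripper_force: 0.0
```

Emit:
{"name": "servo_tool", "arguments": {"moves": [{"dx": 0.026, "dy": 0.044, "dz": 0, "roll": 0, "jaw": 1.0}, {"dx": 0.026, "dy": 0.044, "dz": 0, "roll": 0, "jaw": 1.0}, {"dx": 0.026, "dy": 0.044, "dz": 0, "roll": 0, "jaw": 1.0}, {"dx": 0.026, "dy": 0.044, "dz": 0, "roll": 0, "jaw": 1.0}, {"dx": 0.025, "dy": 0.044, "dz": 0, "roll": 0, "jaw": 1.0}, {"dx": 0.025, "dy": 0.044, "dz": 0, "roll": 0, "jaw": 1.0}, {"dx": 0.025, "dy": 0.044, "dz": 0, "roll": 0, "jaw": 1.0}, {"dx": 0.025, "dy": 0.044, "dz": 0, "roll": 0, "jaw": 1.0}, {"dx": 0, "dy": 0, "dz": 0, "roll": 0, "jaw": 1.0}, {"dx": 0, "dy": 0, "dz": 0, "roll": 0, "jaw": 1.0}]}}

```text
t: 2.6
eef_pos: [0.6159, 0.1394, 0.2446]
ee_rot: [-3.141, -0.002, -2.913]
force: [0.2, -0.5, 1.0]
width: 0.0878
gripper_force: 0.0
```

```bash
cat > w.py <<'E'
from station import *
from h import *
import sys
s=get_state();c=calibration('wrist');p,d=grab_frame('wrist')
c={k:np.array(v) for k,v in c.items()}
np.savez('wrist.npz',p=p,d=d,**c)
cv2.imwrite(f'pics/{sys.argv[1]}.png',p[:,:,::-1])
print(s['t'],s['eef_pos'],s['ee_rot'],s['q'])
P=pts(c,d,red(p));print(len(P),P.min(0) if len(P) else '',P.max(0) if len(P) else '')
P=P[P[:,2]>.075]
if len(P)>5:
    t=P[P[:,2]>.147];print('top mean',len(t),t.mean(0) if len(t) else '')
    print('fit',fitc(P[P[:,2]<.147],.016)[:2] if (P[:,2]<.147).sum()>5 else '')
E
python3 w.py w1
```

```text
2.6 [0.61594071 0.13943134 0.24460987] [-3.14132879e+00 -1.51822493e-03 -2.91338641e+00] [ 5.31082672e-01  2.89221426e-01 -8.97697368e-02 -2.16199736e-04
 -1.19333299e+00 -1.87359272e+00]
1040 [0.60296734 0.1247411  0.0252456 ] [0.68263985 0.17046319 0.15315009]
top mean 359 [0.6129296  0.13910975 0.14987259]
fit [0.61962454 0.14052043]
```

View pics/w1.png

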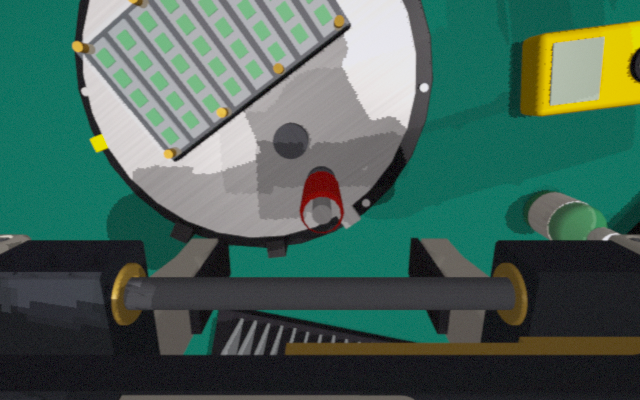

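The wrist view shows the grip top at (322,212), the yellow mark at (98,143) and the stop blocks at (183,232) and (277,247). I refine the mark from this picture.

```bash
python3 - <<'E'
from h import *
c=dict(np.load('wrist.npz'));p,d=c['p'],c['d']
h=hsv(p);ys,xs=np.nonzero(yel(p)[:, :115]);k=(ys>130)&(ys<158)
m=ray(c,(xs[k].mean(),ys[k].mean()),.026);print('mark',xs[k].mean(),ys[k].mean(),m)
P=pts(c,d,(h[...,1]<70)&(h[...,2]>110));P=P[(P[:,2]>.044)&(P[:,2]<.052)]
a=np.hypot(*(P[:,:2]-[.546,.061]).T); 
A=np.arctan2(P[:,1]-.061,P[:,0]-.546)
E=[]
for b in np.arange(-3.14,3.14,.05):
    s=(A>=b)&(A<b+.05)
    if s.sum()>10 and a[s].max()>.142 and a[s].max()<.16: E.append(P[s][a[s].argmax()])
E=np.array(E);print('disc',len(E),fitc(E,.15)[:2],fitc(E))
w=np.array([2*322-322,212])
# silhouette of top rim: red ring bounding ellipse near top
r=ray(c,(322,211.5),.152);print('griptop',r)
for cen in ([.546,.061],fitc(E,.15)[:2]):
    m_=m[:2]-cen;am=np.arctan2(m_[1],m_[0]);g=r[:2]-cen;print(np.hypot(*m_),am,(am-4.8)%(2*np.pi),'grip',np.hypot(*g),np.arctan2(g[1],g[0]))
for u,v in((183,225),(277,240)):
    q=ray(c,(u,v),.045)[:2]-[.546,.061];print('stop',np.hypot(*q),np.arctan2(q[1],q[0]))
E
```

```text
mark 98.4321608040201 142.85929648241205 [ 0.63828501 -0.08622274  0.026     ]
disc 68 [0.54563005 0.05711039] [0.54644628 0.05731974 0.14919058]
griptop [0.61756722 0.1400249  0.152     ]
0.17375574545960465 -1.010875384743862 0.47230992243572434 grip 0.10661520828551016 0.8348801176083004
0.17067315792648155 -0.9969342380245513 0.4862510691550348 grip 0.109771459100867 0.8561692047631054
stop 0.15957601062537144 -0.30027469327547773
stop 0.1550429301836265 0.32585429688697437
```

Emit:
{"name": "servo_tool", "arguments": {"moves": [{"dx": 0.002, "dy": 0.001, "dz": -0.031, "roll": 0, "jaw": 1.0}, {"dx": 0, "dy": 0, "dz": -0.031, "roll": 0, "jaw": 1.0}, {"dx": 0, "dy": 0, "dz": -0.031, "roll": 0, "jaw": 1.0}, {"dx": 0, "dy": 0, "dz": -0.031, "roll": 0, "jaw": 1.0}, {"dx": 0, "dy": 0, "dz": 0, "roll": 0, "jaw": 0.7}, {"dx": 0, "dy": 0, "dz": 0, "roll": 0, "jaw": 0.5}, {"dx": 0, "dy": 0, "dz": 0, "roll": 0, "jaw": 0.3}, {"dx": 0, "dy": 0, "dz": 0, "roll": 0, "jaw": 0.2}, {"dx": 0, "dy": 0, "dz": 0, "roll": 0, "jaw": 0.2}, {"dx": 0, "dy": 0, "dz": 0, "roll": 0, "jaw": 0.2}], "newtons": 15}}

```text
t: 3.9
eef_pos: [0.6185, 0.1406, 0.1216]
ee_rot: [3.141, 0.0, -2.914]
force: [-2.0, 7.0, 3.2]
width: 0.0331
gripper_force: 4.9
```

```bash
python3 - <<'E'
from station import *
from h import *
ims=[]
for n in('wrist','top','scene'):
    c={k:np.array(v) for k,v in calibration(n).items()};p,d=grab_frame(n)
    np.savez(n+'1.npz',p=p,d=d,**c)
    m=red(p);P=pts(c,d,m);k=(P[:,2]>.075)&(np.hypot(P[:,0]-.546,P[:,1]-.06)<.15);P=P[k]
    print(n,len(P),P.mean(0) if len(P) else '',fitc(P,.016)[:2] if len(P)>5 else '')
    ims.append(p if n=='wrist' else p[100:300,180:500])
print(get_state()['eef_pos'],get_state()['gripper_force'])
w=cv2.resize(ims[0],(640,400));b=np.vstack([w,np.hstack(ims[1:])]);cv2.imwrite('pics/all1.png',b[:,:,::-1])
E
```

```text
wrist 3724 [0.60694915 0.13721914 0.12156473] [0.61981553 0.14040555]
top 33 [0.60731308 0.13812967 0.11577819] [0.62129231 0.1430382 ]
scene 128 [0.63126843 0.13906183 0.11285241] [0.61731964 0.14061708]
[0.61894425 0.14079912 0.12160722] 15.000009518917068
```

View pics/all1.png

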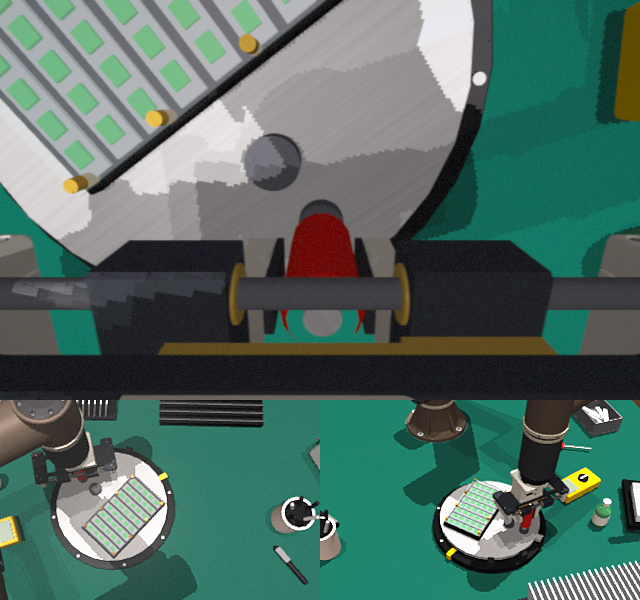

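```bash
cat > plan.py <<'E'
import numpy as np
C=np.array([.5457,.059]);R=.11;PHI=.478
def plan(tcp,th,dts):  # from tcp, grip world angle th, row angle steps -> rows
    pos=np.array(tcp[:2]);out=[]
    for a in dts:
        th+=a;g=C+R*np.array([np.cos(th),np.sin(th)])
        s=np.round(g-pos,4);pos=pos+s;out.append(s)
    for s in out: print('%.4f %.4f'%tuple(s))
    print('end th',th,'joint',(th-PHI),pos)
E
python3 - <<'E'
from plan import *
w=np.array([.13,.27,.4,.53,.67,.8,.8,.8,.79,.78])
plan([.6189,.1408],.837,w*.125)
E
```

```text
-0.0009 0.0011
-0.0028 0.0024
-0.0044 0.0033
-0.0060 0.0042
-0.0079 0.0046
-0.0100 0.0046
-0.0104 0.0036
-0.0107 0.0025
-0.0108 0.0015
-0.0107 0.0004
end th 1.5832500000000003 joint 1.1052500000000003 [0.5443 0.169 ]
```

Emit:
{"name": "servo_tool", "arguments": {"moves": [{"dx": -0.0009, "dy": 0.0011, "dz": 0, "roll": 0, "jaw": 0.2}, {"dx": -0.0028, "dy": 0.0024, "dz": 0, "roll": 0, "jaw": 0.2}, {"dx": -0.0044, "dy": 0.0033, "dz": 0, "roll": 0, "jaw": 0.2}, {"dx": -0.006, "dy": 0.0042, "dz": 0, "roll": 0, "jaw": 0.2}, {"dx": -0.0079, "dy": 0.0046, "dz": 0, "roll": 0, "jaw": 0.2}, {"dx": -0.01, "dy": 0.0046, "dz": 0, "roll": 0, "jaw": 0.2}, {"dx": -0.0104, "dy": 0.0036, "dz": 0, "roll": 0, "jaw": 0.2}, {"dx": -0.0107, "dy": 0.0025, "dz": 0, "roll": 0, "jaw": 1.0}, {"dx": -0.0108, "dy": 0.0015, "dz": 0, "roll": 0, "jaw": 1.0}, {"dx": -0.0107, "dy": 0.0004, "dz": 0, "roll": 0, "jaw": 1.0}]}}

```text
t: 5.3
eef_pos: [0.5425, 0.1683, 0.1209]
ee_rot: [-3.141, -0.001, -2.914]
force: [-0.6, 0.3, -0.7]
width: 0.0559
gripper_force: 0.0
```

```bash
cat > trk.py <<'E'
from station import *
from h import *
from plan import *
import json,os
def look():
    s=get_state();c={k:np.array(v) for k,v in calibration('wrist').items()};p,d=grab_frame('wrist')
    P=pts(c,d,red(p));P=P[(P[:,2]>.078)&(P[:,2]<.149)&(np.hypot(P[:,0]-C[0],P[:,1]-C[1])<.15)]
    g=fitc(P,.016)[:2]; v=g-C;th=np.arctan2(v[1],v[0])%(2*np.pi)
    e=np.array(s['eef_pos'])
    print('t',s['t'],'tcp',e.round(4),'width',s['width'],'n',len(P),'grip',g.round(4),'r',np.hypot(*v).round(4),'th',th.round(4),'joint',(th-PHI).round(4),'err mm',((e[:2]-g)*1e3).round(1))
    L=json.load(open('log.json')) if os.path.exists('log.json') else []
    L.append([s['t'],th]);json.dump(L,open('log.json','w'))
    if len(L)>1: print('mean w',[(round((b[1]-a[1])/(b[0]-a[0]),4)) for a,b in zip(L,L[1:])])
    return s,e,th,L
E
python3 - <<'E'
from trk import *
s,e,th,L=look()
w=.77;th=th+w*.05
ws=[]
for i in range(10): w-=.125*(.128*w+.019);ws.append(w)
print(np.round(ws,3));plan(e,th,np.array(ws)*.125)
E
```

```text
t 5.3 tcp [0.5425 0.1683 0.1209] width 0.05592182692537736 n 3372 grip [0.5454 0.1678] r 0.1088 th 1.5731 joint 1.0951 err mm [-2.9  0.5]
[0.755 0.741 0.727 0.713 0.699 0.685 0.672 0.659 0.646 0.633]
-0.0117 -0.0003
-0.0100 -0.0018
-0.0096 -0.0027
-0.0092 -0.0035
-0.0086 -0.0042
-0.0081 -0.0048
-0.0075 -0.0054
-0.0069 -0.0059
-0.0063 -0.0062
-0.0056 -0.0067
end th 2.477809156086436 joint 1.999809156086436 [0.45903877 0.12675422]
```

Emit:
{"name": "servo_tool", "arguments": {"moves": [{"dx": -0.0125, "dy": -0.0005, "dz": 0, "roll": 0, "jaw": 1.0}, {"dx": -0.01, "dy": -0.0018, "dz": 0, "roll": 0, "jaw": 1.0}, {"dx": -0.0096, "dy": -0.0027, "dz": 0, "roll": 0, "jaw": 1.0}, {"dx": -0.0092, "dy": -0.0035, "dz": 0, "roll": 0, "jaw": 1.0}, {"dx": -0.0086, "dy": -0.0042, "dz": 0, "roll": 0, "jaw": 1.0}, {"dx": -0.0081, "dy": -0.0048, "dz": 0, "roll": 0, "jaw": 1.0}, {"dx": -0.0075, "dy": -0.0054, "dz": 0, "roll": 0, "jaw": 1.0}, {"dx": -0.0069, "dy": -0.0059, "dz": 0, "roll": 0, "jaw": 1.0}, {"dx": -0.0063, "dy": -0.0062, "dz": 0, "roll": 0, "jaw": 1.0}, {"dx": -0.0056, "dy": -0.0067, "dz": 0, "roll": 0, "jaw": 1.0}]}}

```text
t: 6.6
eef_pos: [0.4591, 0.1265, 0.1214]
ee_rot: [3.142, 0.0, -2.914]
force: [-0.1, 0.6, 0.2]
width: 0.0876
gripper_force: 0.0
```

```bash
python3 - <<'E'
from trk import *
s,e,th,L=look()
wm=(L[-1][1]-L[-2][1])/(L[-1][0]-L[-2][0])
w=wm-.65*(.128*wm+.019);th=th+w*.05
ws=[]
for i in range(10): w-=.125*(.128*w+.019);ws.append(w)
print(np.round(ws,3));plan(e,th,np.array(ws)*.125)
E
```

```text
t 6.6 tcp [0.4591 0.1265 0.1214] width 0.0875706246510802 n 3011 grip [0.4643 0.1302] r 0.1081 th 2.4229 joint 1.9449 err mm [-5.2 -3.7]
mean w [np.float64(0.6536)]
[0.575 0.564 0.552 0.541 0.53  0.519 0.508 0.498 0.488 0.477]
-0.0031 -0.0038
-0.0043 -0.0065
-0.0037 -0.0066
-0.0032 -0.0067
-0.0027 -0.0068
-0.0022 -0.0068
-0.0017 -0.0068
-0.0013 -0.0067
-0.0008 -0.0066
-0.0004 -0.0066
end th 3.1087074904006182 joint 2.630707490400618 [0.43574407 0.06260312]
```

Emit:
{"name": "servo_tool", "arguments": {"moves": [{"dx": -0.0031, "dy": -0.0038, "dz": 0, "roll": 0, "jaw": 1.0}, {"dx": -0.0043, "dy": -0.0065, "dz": 0, "roll": 0, "jaw": 1.0}, {"dx": -0.0037, "dy": -0.0066, "dz": 0, "roll": 0, "jaw": 1.0}, {"dx": -0.0032, "dy": -0.0067, "dz": 0, "roll": 0, "jaw": 1.0}, {"dx": -0.0027, "dy": -0.0068, "dz": 0, "roll": 0, "jaw": 1.0}, {"dx": -0.0022, "dy": -0.0068, "dz": 0, "roll": 0, "jaw": 1.0}, {"dx": -0.0017, "dy": -0.0068, "dz": 0, "roll": 0, "jaw": 1.0}, {"dx": -0.0013, "dy": -0.0067, "dz": 0, "roll": 0, "jaw": 1.0}, {"dx": -0.0008, "dy": -0.0066, "dz": 0, "roll": 0, "jaw": 1.0}, {"dx": -0.0004, "dy": -0.0066, "dz": 0, "roll": 0, "jaw": 1.0}]}}

```text
t: 7.9
eef_pos: [0.4361, 0.0626, 0.1214]
ee_rot: [-3.142, -0.0, -2.914]
force: [-0.3, 0.3, 1.1]
width: 0.0875
gripper_force: 0.0
```

```bash
cat > step.py <<'E'
from trk import *
s,e,th,L=look()
m=[(b[1]-a[1])/(b[0]-a[0]) for a,b in zip(L,L[1:])]
k=max(.09,min(.22,(m[-2]-m[-1])/1.3/((m[-1]+m[-2])/2+.15)));print('k',k)
w=m[-1]-.65*k*(m[-1]+.15);th=th+w*.05
ws=[]
for i in range(10): w-=.125*k*(w+.15);ws.append(w)
print(np.round(ws,3));plan(e,th,np.array(ws)*.125)
E
python3 step.py
```

```text
t 7.9 tcp [0.4361 0.0626 0.1214] width 0.08746607515558537 n 3368 grip [0.4377 0.0684] r 0.1084 th 3.0549 joint 2.5769 err mm [-1.6 -5.8]
mean w [0.6536, np.float64(0.4861)]
k 0.17896452797272885
[0.4   0.387 0.375 0.364 0.352 0.341 0.33  0.319 0.309 0.298]
-0.0004 -0.0018
0.0000 -0.0054
0.0003 -0.0051
0.0005 -0.0050
0.0007 -0.0048
0.0009 -0.0046
0.0011 -0.0044
0.0012 -0.0042
0.0013 -0.0041
0.0014 -0.0038
end th 3.5097390710238394 joint 3.031739071023839 [0.44311134 0.01941711]
```

Emit:
{"name": "servo_tool", "arguments": {"moves": [{"dx": -0.0004, "dy": -0.0018, "dz": 0, "roll": 0, "jaw": 1.0}, {"dx": 0, "dy": -0.0054, "dz": 0, "roll": 0, "jaw": 1.0}, {"dx": 0.0003, "dy": -0.0051, "dz": 0, "roll": 0, "jaw": 1.0}, {"dx": 0.0005, "dy": -0.005, "dz": 0, "roll": 0, "jaw": 1.0}, {"dx": 0.0007, "dy": -0.0048, "dz": 0, "roll": 0, "jaw": 1.0}, {"dx": 0.0009, "dy": -0.0046, "dz": 0, "roll": 0, "jaw": 1.0}, {"dx": 0.0011, "dy": -0.0044, "dz": 0, "roll": 0, "jaw": 1.0}, {"dx": 0.0012, "dy": -0.0042, "dz": 0, "roll": 0, "jaw": 1.0}, {"dx": 0.0013, "dy": -0.0041, "dz": 0, "roll": 0, "jaw": 1.0}, {"dx": 0.0014, "dy": -0.0038, "dz": 0, "roll": 0, "jaw": 1.0}]}}

```text
t: 9.2
eef_pos: [0.4432, 0.0196, 0.1213]
ee_rot: [3.142, -0.0, -2.914]
force: [-0.0, 0.3, 0.4]
width: 0.0877
gripper_force: 0.0
```

```bash
python3 step.py
```

```text
t 9.2 tcp [0.4432 0.0196 0.1213] width 0.08765170736945754 n 3575 grip [0.4441 0.0195] r 0.109 th 3.5119 joint 3.0339 err mm [-0.9  0. ]
mean w [0.6536, 0.4861, np.float64(0.3516)]
k 0.18200404406466464
[0.282 0.272 0.263 0.253 0.244 0.235 0.226 0.218 0.209 0.201]
0.0021 -0.0055
0.0016 -0.0033
0.0016 -0.0033
0.0017 -0.0030
0.0017 -0.0029
0.0017 -0.0027
0.0017 -0.0026
0.0018 -0.0025
0.0017 -0.0023
0.0018 -0.0021
end th 3.827106015831179 joint 3.349106015831179 [ 0.46059804 -0.01061845]
```

Emit:
{"name": "servo_tool", "arguments": {"moves": [{"dx": 0.0021, "dy": -0.0055, "dz": 0, "roll": 0, "jaw": 1.0}, {"dx": 0.0016, "dy": -0.0033, "dz": 0, "roll": 0, "jaw": 1.0}, {"dx": 0.0016, "dy": -0.0033, "dz": 0, "roll": 0, "jaw": 0.2}, {"dx": 0.0017, "dy": -0.003, "dz": 0, "roll": 0, "jaw": 0.2}, {"dx": 0.0017, "dy": -0.0029, "dz": 0, "roll": 0, "jaw": 0.2}, {"dx": 0.0017, "dy": -0.0027, "dz": 0, "roll": 0, "jaw": 0.2}, {"dx": 0.0017, "dy": -0.0026, "dz": 0, "roll": 0, "jaw": 0.2}, {"dx": 0.0018, "dy": -0.0025, "dz": 0, "roll": 0, "jaw": 0.2}, {"dx": 0.0017, "dy": -0.0023, "dz": 0, "roll": 0, "jaw": 0.2}, {"dx": 0.0018, "dy": -0.0021, "dz": 0, "roll": 0, "jaw": 0.2}]}}

```text
t: 10.5
eef_pos: [0.4609, -0.0103, 0.1214]
ee_rot: [3.141, 0.0, -2.914]
force: [0.5, 0.2, -1.0]
width: 0.0317
gripper_force: 15.0
```

```bash
python3 - <<'E'
from trk import *
s,e,th,L=look()
print(s['gripper_force'],s['force'])
w=np.array([.18,.13,.08,.04,0]);plan(e,th,w*.125)
E
```

```text
t 10.5 tcp [ 0.4609 -0.0103  0.1214] width 0.03169847236779838 n 3717 grip [ 0.4619 -0.0116] r 0.1096 th 3.8419 joint 3.3639 err mm [-1.   1.3]
mean w [0.6536, 0.4861, 0.3516, np.float64(0.2538)]
14.999936652020551 [ 0.51019344  0.23315076 -0.99275146]
0.0023 -0.0034
0.0012 -0.0014
0.0008 -0.0008
0.0003 -0.0004
0.0000 0.0000
end th 3.895603881662596 joint 3.417603881662596 [ 0.46546865 -0.01633627]
```

Emit:
{"name": "servo_tool", "arguments": {"moves": [{"dx": 0.0017, "dy": -0.0022, "dz": 0, "roll": 0, "jaw": 0.2}, {"dx": 0.0012, "dy": -0.0015, "dz": 0, "roll": 0, "jaw": 0.2}, {"dx": 0.0008, "dy": -0.0009, "dz": 0, "roll": 0, "jaw": 0.2}, {"dx": 0.0003, "dy": -0.0004, "dz": 0, "roll": 0, "jaw": 0.2}, {"dx": 0, "dy": 0, "dz": 0, "roll": 0, "jaw": 0.2}, {"dx": 0, "dy": 0, "dz": 0, "roll": 0, "jaw": 0.2}, {"dx": 0, "dy": 0, "dz": 0, "roll": 0, "jaw": 0.2}, {"dx": 0, "dy": 0, "dz": 0, "roll": 0, "jaw": 0.2}, {"dx": 0, "dy": 0, "dz": 0, "roll": 0, "jaw": 0.2}, {"dx": 0, "dy": 0, "dz": 0, "roll": 0, "jaw": 0.2}]}}

```text
t: 11.8
eef_pos: [0.4648, -0.0151, 0.1214]
ee_rot: [3.141, 0.001, -2.914]
force: [4.5, 3.6, -2.8]
width: 0.0318
gripper_force: 15.0
```

```bash
python3 - <<'E'
from trk import *
s,e,th,L=look()
print(s['gripper_force'],s['force'])
rem=4.8+PHI-th;print(rem)
prof=np.array([.3,.7]+[1]*15+[.8,.5,.2]);plan(e,th,rem*prof/prof.sum())
E
```

```text
t 11.8 tcp [ 0.4648 -0.0151  0.1214] width 0.03184049592948994 n 3719 grip [ 0.4659 -0.0163] r 0.1097 th 3.8979 joint 3.4199 err mm [-1.1  1.2]
mean w [0.6536, 0.4861, 0.3516, 0.2538, np.float64(0.0431)]
14.999817669595359 [ 4.52438874  3.61040552 -2.79651149]
1.3800523570327812
0.0027 -0.0033
0.0044 -0.0042
0.0067 -0.0055
0.0070 -0.0050
0.0075 -0.0045
0.0078 -0.0038
0.0080 -0.0033
0.0083 -0.0025
0.0084 -0.0020
0.0086 -0.0012
0.0087 -0.0006
0.0087 0.0001
0.0086 0.0008
0.0085 0.0015
0.0084 0.0022
0.0082 0.0028
0.0080 0.0034
0.0062 0.0032
0.0037 0.0022
0.0015 0.0009
end th 5.278000000000005 joint 4.800000000000005 [ 0.60467237 -0.0338911 ]
```

Emit:
{"name": "servo_tool", "arguments": {"moves": [{"dx": 0.0015, "dy": -0.0016, "dz": 0, "roll": 0, "jaw": 0.2}, {"dx": 0.0044, "dy": -0.0042, "dz": 0, "roll": 0, "jaw": 0.2}, {"dx": 0.0067, "dy": -0.0055, "dz": 0, "roll": 0, "jaw": 0.2}, {"dx": 0.007, "dy": -0.005, "dz": 0, "roll": 0, "jaw": 0.2}, {"dx": 0.0075, "dy": -0.0045, "dz": 0, "roll": 0, "jaw": 0.2}, {"dx": 0.0078, "dy": -0.0038, "dz": 0, "roll": 0, "jaw": 0.2}, {"dx": 0.008, "dy": -0.0033, "dz": 0, "roll": 0, "jaw": 0.2}, {"dx": 0.0083, "dy": -0.0025, "dz": 0, "roll": 0, "jaw": 0.2}, {"dx": 0.0084, "dy": -0.002, "dz": 0, "roll": 0, "jaw": 0.2}, {"dx": 0.0086, "dy": -0.0012, "dz": 0, "roll": 0, "jaw": 0.2}]}}

```text
t: 13.1
eef_pos: [0.5328, -0.0499, 0.1214]
ee_rot: [-3.141, -0.001, -2.914]
force: [-0.2, -5.1, 4.3]
width: 0.0315
gripper_force: 15.0
```

Emit:
{"name": "servo_tool", "arguments": {"moves": [{"dx": 0.0087, "dy": -0.0006, "dz": 0, "roll": 0, "jaw": 0.2}, {"dx": 0.0087, "dy": 0.0001, "dz": 0, "roll": 0, "jaw": 0.2}, {"dx": 0.0086, "dy": 0.0008, "dz": 0, "roll": 0, "jaw": 0.2}, {"dx": 0.0085, "dy": 0.0015, "dz": 0, "roll": 0, "jaw": 0.2}, {"dx": 0.0084, "dy": 0.0022, "dz": 0, "roll": 0, "jaw": 0.2}, {"dx": 0.0082, "dy": 0.0028, "dz": 0, "roll": 0, "jaw": 0.2}, {"dx": 0.008, "dy": 0.0034, "dz": 0, "roll": 0, "jaw": 0.2}, {"dx": 0.0062, "dy": 0.0032, "dz": 0, "roll": 0, "jaw": 0.2}, {"dx": 0.0037, "dy": 0.0022, "dz": 0, "roll": 0, "jaw": 0.2}, {"dx": 0.0015, "dy": 0.0009, "dz": 0, "roll": 0, "jaw": 0.2}]}}

```text
t: 14.35
eef_pos: [0.6052, -0.0334, 0.1215]
ee_rot: [-3.14, 0.002, -2.914]
force: [5.2, -9.8, -1.2]
width: 0.0319
gripper_force: 15.0
```

```bash
python3 - <<'E'
from trk import *
s,e,th,L=look()
print(s['gripper_force'],s['force'])
p,d=grab_frame('wrist');cv2.imwrite('pics/park.png',p[:,:,::-1])
np.savez('park.npz',p=p,d=d,**{k:np.array(v) for k,v in calibration('wrist').items()})
E
```

```text
t 14.35 tcp [ 0.6052 -0.0334  0.1215] width 0.03188145271718776 n 3745 grip [ 0.6064 -0.035 ] r 0.1119 th 5.2856 joint 4.8076 err mm [-1.1  1.5]
mean w [0.6536, 0.4861, 0.3516, 0.2538, 0.0431, np.float64(0.5442)]
14.999890599574428 [ 5.2415691  -9.82776164 -1.21852855]
```

View pics/park.png

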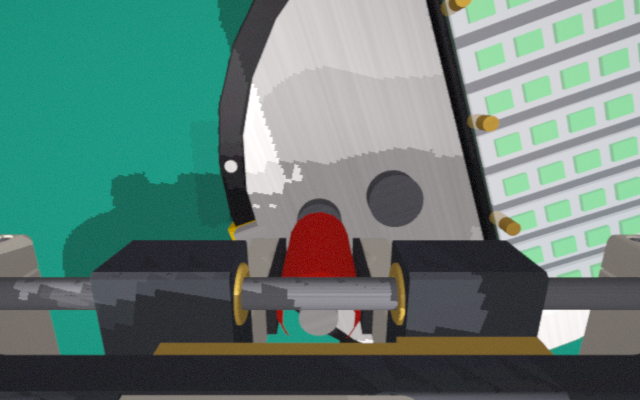

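Emit:
{"name": "servo_tool", "arguments": {"moves": [{"dx": 0.0006, "dy": -0.0011, "dz": 0, "roll": 0, "jaw": 0.2}, {"dx": 0, "dy": 0, "dz": 0, "roll": 0, "jaw": 0.2}, {"dx": 0, "dy": 0, "dz": 0, "roll": 0, "jaw": 0.2}, {"dx": 0, "dy": 0, "dz": 0, "roll": 0, "jaw": 0.2}, {"dx": 0, "dy": 0, "dz": 0, "roll": 0, "jaw": 0.2}, {"dx": 0, "dy": 0, "dz": 0, "roll": 0, "jaw": 0.2}, {"dx": 0, "dy": 0, "dz": 0, "roll": 0, "jaw": 0.2}, {"dx": 0, "dy": 0, "dz": 0, "roll": 0, "jaw": 0.2}, {"dx": 0, "dy": 0, "dz": 0, "roll": 0, "jaw": 0.2}, {"dx": 0, "dy": 0, "dz": 0, "roll": 0, "jaw": 0.2}], "newtons": 5}}

```text
t: 15.7
eef_pos: [0.6044, -0.034, 0.1214]
ee_rot: [-3.141, 0.001, -2.914]
force: [3.6, -5.9, 0.1]
width: 0.0322
gripper_force: 5.0
```

Emit:
{"name": "servo_tool", "arguments": {"moves": [{"dx": 0.0008, "dy": -0.0013, "dz": 0, "roll": 0, "jaw": 0.2}, {"dx": 0, "dy": 0, "dz": 0, "roll": 0, "jaw": 0.2}, {"dx": 0, "dy": 0, "dz": 0, "roll": 0, "jaw": 0.2}, {"dx": 0, "dy": 0, "dz": 0, "roll": 0, "jaw": 0.37}, {"dx": 0, "dy": 0, "dz": 0, "roll": 0, "jaw": 0.4}, {"dx": 0, "dy": 0, "dz": 0, "roll": 0, "jaw": 0.5}, {"dx": 0, "dy": 0, "dz": 0, "roll": 0, "jaw": 0.7}, {"dx": 0, "dy": 0, "dz": 0, "roll": 0, "jaw": 1.0}, {"dx": 0, "dy": 0, "dz": 0, "roll": 0, "jaw": 1.0}, {"dx": 0, "dy": 0, "dz": 0, "roll": 0, "jaw": 1.0}], "newtons": 3}}

```text
t: 16.95
eef_pos: [0.6046, -0.0349, 0.1214]
ee_rot: [3.142, 0.0, -2.914]
force: [-0.1, -0.5, 0.4]
width: 0.0782
gripper_force: 0.0
```

```bash
python3 - <<'E'
from trk import *
s,e,th,L=look();print(s['force']);look()
E
```

```text
t 16.95 tcp [ 0.6046 -0.0349  0.1214] width 0.07824891028396576 n 3718 grip [ 0.6012 -0.0381] r 0.1118 th 5.232 joint 4.754 err mm [3.4 3.2]
mean w [0.6536, 0.4861, 0.3516, 0.2538, 0.0431, 0.5442, np.float64(-0.0206)]
[-0.11970754 -0.50278453  0.37427999]
t 17.0 tcp [ 0.6046 -0.0349  0.1214] width 0.08231286651352973 n 3708 grip [ 0.6011 -0.0382] r 0.1118 th 5.2302 joint 4.7522 err mm [3.5 3.3]
mean w [0.6536, 0.4861, 0.3516, 0.2538, 0.0431, 0.5442, -0.0206, np.float64(-0.0362)]
```

Emit:
{"name": "servo_tool", "arguments": {"moves": [{"dx": -0.001, "dy": -0.002, "dz": 0, "roll": 0, "jaw": 1.0}, {"dx": -0.001, "dy": -0.001, "dz": 0, "roll": 0, "jaw": 1.0}, {"dx": -0.001, "dy": -0.001, "dz": 0, "roll": 0, "jaw": 1.0}, {"dx": -0.001, "dy": 0, "dz": 0, "roll": 0, "jaw": 1.0}, {"dx": 0, "dy": 0, "dz": 0, "roll": 0, "jaw": 1.0}, {"dx": 0, "dy": 0, "dz": 0, "roll": 0, "jaw": 1.0}, {"dx": 0, "dy": 0, "dz": 0, "roll": 0, "jaw": 1.0}, {"dx": 0, "dy": 0, "dz": 0, "roll": 0, "jaw": 1.0}, {"dx": 0, "dy": 0, "dz": 0, "roll": 0, "jaw": 1.0}, {"dx": 0, "dy": 0, "dz": 0, "roll": 0, "jaw": 1.0}]}}

```text
t: 18.3
eef_pos: [0.6006, -0.0388, 0.1213]
ee_rot: [3.142, -0.0, -2.914]
force: [-0.3, -0.1, -0.1]
width: 0.0874
gripper_force: 0.0
```

```bash
python3 - <<'E'
from trk import *
look();look();look()
E
```

```text
t 18.3 tcp [ 0.6006 -0.0388  0.1213] width 0.08736645035160612 n 3714 grip [ 0.599  -0.0393] r 0.1118 th 5.2091 joint 4.7311 err mm [1.6 0.4]
mean w [0.6536, 0.4861, 0.3516, 0.2538, 0.0431, 0.5442, -0.0206, -0.0362, np.float64(-0.0162)]
t 18.35 tcp [ 0.6006 -0.0388  0.1213] width 0.08753554179391233 n 3690 grip [ 0.599  -0.0393] r 0.1118 th 5.209 joint 4.731 err mm [1.6 0.5]
mean w [0.6536, 0.4861, 0.3516, 0.2538, 0.0431, 0.5442, -0.0206, -0.0362, -0.0162, np.float64(-0.0027)]
t 18.4 tcp [ 0.6006 -0.0389  0.1214] width 0.08786927136992978 n 3696 grip [ 0.599  -0.0393] r 0.1118 th 5.2091 joint 4.7311 err mm [1.6 0.4]
mean w [0.6536, 0.4861, 0.3516, 0.2538, 0.0431, 0.5442, -0.0206, -0.0362, -0.0162, -0.0027, np.float64(0.0011)]
```

Emit:
{"name": "servo_tool", "arguments": {"moves": [{"dx": -0.0012, "dy": -0.0003, "dz": 0, "roll": 0, "jaw": 1.0}, {"dx": 0, "dy": 0, "dz": 0.02, "roll": 0, "jaw": 1.0}, {"dx": 0, "dy": 0, "dz": 0.02, "roll": 0, "jaw": 1.0}, {"dx": 0, "dy": 0, "dz": 0.03, "roll": 0, "jaw": 1.0}, {"dx": 0, "dy": 0, "dz": 0.03, "roll": 0, "jaw": 1.0}, {"dx": 0, "dy": 0, "dz": 0.03, "roll": 0, "jaw": 1.0}, {"dx": -0.03, "dy": 0, "dz": 0.02, "roll": 0, "jaw": 1.0}, {"dx": -0.03, "dy": 0, "dz": 0, "roll": 0, "jaw": 1.0}, {"dx": 0, "dy": 0, "dz": 0, "roll": 0, "jaw": 1.0}, {"dx": 0, "dy": 0, "dz": 0, "roll": 0, "jaw": 1.0}]}}

```text
t: 19.7
eef_pos: [0.5397, -0.0391, 0.2716]
ee_rot: [-3.142, 0.001, -2.914]
force: [0.5, -0.4, 0.7]
width: 0.0875
gripper_force: 0.0
```

```bash
python3 - <<'E'
from trk import *
for i in range(2):look()
c={k:np.array(v) for k,v in calibration('wrist').items()};p,d=grab_frame('wrist');cv2.imwrite('pics/end.png',p[:,:,::-1])
ys,xs=np.nonzero(yel(p));Q=np.array([ray(c,(x,y),.026)[:2] for x,y in zip(xs,ys)])-C;r=np.hypot(*Q.T);k=(r>.15)&(r<.18)
m=Q[k].mean(0);print('mark ang',k.sum(),np.arctan2(m[1],m[0])%6.2832,np.hypot(*m),get_state()['force'])
E
```

```text
t 19.7 tcp [ 0.5397 -0.0391  0.2716] width 0.08750646845425616 n 927 grip [ 0.5988 -0.0392] r 0.1116 th 5.208 joint 4.73 err mm [-59.1   0.1]
mean w [0.6536, 0.4861, 0.3516, 0.2538, 0.0431, 0.5442, -0.0206, -0.0362, -0.0162, -0.0027, 0.0011, np.float64(-0.0008)]
t 19.75 tcp [ 0.5399 -0.0391  0.2713] width 0.08748634392729346 n 916 grip [ 0.5988 -0.0392] r 0.1116 th 5.2079 joint 4.7299 err mm [-58.9   0.1]
mean w [0.6536, 0.4861, 0.3516, 0.2538, 0.0431, 0.5442, -0.0206, -0.0362, -0.0162, -0.0027, 0.0011, -0.0008, np.float64(-0.002)]
mark ang 79 5.302756987992251 0.17132191994632848 [-0.77119768  0.16120313  0.03701414]
```

View pics/end.png

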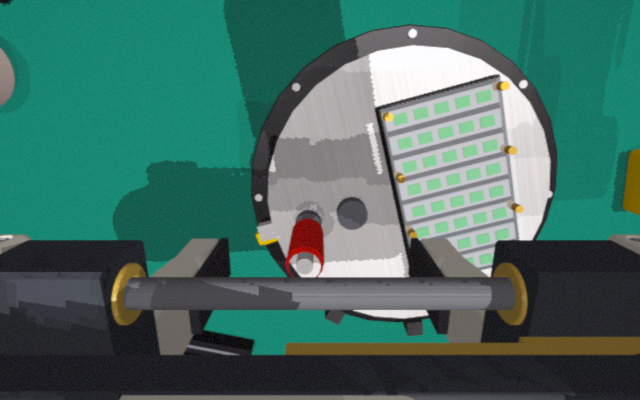

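The end view shows the grip at (305,262), with its pointer tab partly covering the yellow mark at (266,237). The turntable is at rest about 0.07–0.1 rad short of the mark, inside the 0.2 rad limit, so I hand it in.

```bash
python3 -c "
from station import *
print(job_done())"
```

```text
the job is handed in; nothing more can be done
None
```

The job is handed in, with no verdict returned: the turntable coasted freely for over 4 s with the open gripper following, was caught and stopped by hand, and was left at rest at about 4.73 rad (target 4.8 ± 0.2) with the gripper clear.

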